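# Tare the balance and log the reading

## Task

Tare the balance and log the zero: with closed fingertips, gently press the long bar-shaped key on the weighing terminal well down and let it come back up, then do the same with the square key, and withdraw. Do not press the two round keys, do not pick anything up, and leave the check weight among the keys, the pan on the balance and everything else on the bench where they are.

Things in the scene. Friction and masses are not known exactly. Their poses are not given: they have to be found in the camera images.
- terminal: the weighing terminal: fixed grey box, 160 mm (x) by 340 mm (y), flat deck 45 mm above the table; origin under its centre, x towards its rear, where the display housing (from 26 mm behind the centre) rises to 80 mm. On a line 35 mm in front of the centre lie five places 58 mm apart along y: four white keys and a loose check weight, in changing order
- bar_key_base: the long bar-shaped key (50 mm by 16 mm, its long side along the terminal's x) with its 3 mm surround, on the terminal's deck; origin on the deck under the key's centre. Its cap stands 18 mm above the terminal's deck when up and travels 10 mm straight down on a spring (about 2 N to start it, 6 N fully down); it comes back up when released
- bar_key_top (a point): centre of the flat, level top of the long bar-shaped key; it moves with the key; same axes as the terminal
- bar_key (a joint): travel of that key in m: 0 up, 0.010 fully down
- square_key_base: the square key (30 mm by 30 mm) with its 3 mm surround, on the terminal's deck; origin on the deck under the key's centre. Its cap stands 18 mm above the terminal's deck when up and travels 10 mm straight down on a spring (about 2 N to start it, 6 N fully down); it comes back up when released
- square_key_top (a point): centre of the flat, level top of the square key; it moves with the key; same axes as the terminal
- square_key (a joint): travel of that key in m: 0 up, 0.010 fully down
- round_key_base: the large round key (30 mm across) with its 3 mm surround, on the terminal's deck; origin on the deck under the key's centre. Its cap stands 18 mm above the terminal's deck when up and travels 10 mm straight down on a spring (about 2 N to start it, 6 N fully down); it comes back up when released
- round_key_top (a point): centre of the flat, level top of the large round key; it moves with the key; same axes as the terminal
- round_key (a joint): travel of that key in m: 0 up, 0.010 fully down
- small_key_base: the small round key (18 mm across) with its 3 mm surround, on the terminal's deck; origin on the deck under the key's centre. Its cap stands 18 mm above the terminal's deck when up and travels 10 mm straight down on a spring (about 2 N to start it, 6 N fully down); it comes back up when released
- small_key_top (a point): centre of the flat, level top of the small round key; it moves with the key; same axes as the terminal
- small_key (a joint): travel of that key in m: 0 up, 0.010 fully down
- weight: small steel check weight, 22 mm across and 34 mm tall, standing loose on the deck in the row of keys; origin under its centre. Leave alone
- tin: aluminium moisture tin with lid, 64 mm across, 46 mm tall, standing on the table beside the terminal's left end; origin under its centre. Leave alone
- pestle: wooden pestle standing on its head, 48 mm across, 115 mm tall, beside the terminal's right end; origin under its centre. Leave alone
- sample_pan: steel pan of crushed rock, 170 mm by 230 mm over its flange, 60 mm tall, resting on the platform balance (plate 70 mm above the table) behind the terminal; origin under its centre. Leave alone
- spoon: steel spoon lying on the table to the right. Leave alone
- brush: brush with wooden handle lying on the table to the left. Leave alone

How it is judged (in metres and radians):
On the way, in this order (a step that is already met when the one before it is completed fails the run):
1. the bar key is pressed down by the fingers while the square key is up (value of joint bar_key above 0.005 m and value of joint square_key below 0.0015 m and contact force between bar_key_base and the fingers above 0.5 N), for 0.05 s.
2. the bar key is let up again, with the square key still up (value of joint each of bar_key, square_key below 0.0015 m), for 0.05 s.
3. the square key is pressed down by the fingers while the bar key is up (value of joint square_key above 0.005 m and value of joint bar_key below 0.0015 m and contact force between square_key_base and the fingers above 0.5 N), for 0.05 s.
At the end, for the whole second after the job is handed in: the bar key, then the square key, has been pressed at least 5 mm down by the fingers; all four keys are up again (less than 1.5 mm down) and every loose thing is within 10 mm of where it started, and at rest (all of step 2 and value of joint each of round_key, small_key below 0.0015 m and distance of each of weight, tin, pestle, sample_pan, spoon, brush from where it was at the start of the episode below 0.01 m and linear speed of each of weight, tin, pestle, sample_pan, spoon, brush below 0.02 m/s); the robot touches nothing.
It fails at once if one of the round keys is pressed more than 2 mm down (value of joint any of round_key, small_key above 0.002 m).
It fails at once if a key is pressed harder than 30 N (contact force between any of bar_key_base, square_key_base, round_key_base, small_key_base and the arm above 30 N or contact force between any of bar_key_base, square_key_base, round_key_base, small_key_base and the fingers above 30 N).
It fails at once if something loose is moved, lifted or knocked over (more than 10 mm, or the check weight, tin or pestle tipped by more than 0.3 rad) (distance of any of weight, tin, pestle, sample_pan, spoon, brush from where it was at the start of the episode above 0.01 m or angle between any of weight, tin, pestle's own z axis and vertical above 0.3 rad).
It also fails if it takes over 38 s, if anything falls off the work surface, if the arm or the gripper's body presses on something with over 40 N, if the wrist force passes 120 N, or if a joint passes its speed limit or range.

## Robot

A 6-joint arm with a two-finger parallel gripper is mounted at the origin on the work surface. World frame = base frame: x ahead of the robot, y to its left, z up, the work surface at z = 0. Lengths are in m, angles in degrees, forces in N, time in s.
With the tool pointing down it reaches from about 0.4 to 0.825 m from the base axis. Payload 7 kg.
Tool frame: the origin (TCP) lies at the very end of the fingers, on their centre line; the grasp point (between the pads) lies 19 mm behind it (ctrl.grip_point_offset is the distance from the TCP to the grasp point, in m); x points along the fingers, z is the direction in which the jaws open and shut, and the axes are right-handed (so a half turn about x gives the same grasp; the last joint's range is limited). The gripper opens to 88 mm and grips with 3 to 60 N. Pads are 19 mm wide; open, the fingers measure 130 mm over their backs; the gripper's body (78 mm by 193 mm) begins 47 mm behind the grasp point.
Start: joints at [-48.638, 20.546, 0.682, 0, -70.136, -16.507], TCP at [0.284, -0.612, 0.227] pointing down, gripper open.
Joint ranges: [-176.03, 176.03], [-82.01, 121.73], [-58.28, 71.71], [-173.87, 95.51], [-174.79, -0.11], [-173.66, 173.66]. Speed limits (degrees/s): [136.94, 136.94, 172.46, 180, 180, 180].

## Interface

Orientations are given as [roll, pitch, yaw] about the fixed x, y, z axes, in that order (R = Rz(yaw) Ry(pitch) Rx(roll)).
In Python, from plant import get_obs, snapshot, calibration, close_job, ctrl gives the robot as it stands.
- The arm moves only by the tool move_arm, never from a script. Its argument "commands" is a list that holds one entry, the list of rows, each a list of 4 numbers: the shift along the tool's x, y, z in cm, then the turn about the tool's x in rad. In form: [[[dx, dy, dz, spin], ...]]. A call has 1 to 8 rows; each row shifts and turns the commanded pose from where the row before left it, along the tool's axes as they then stand; what a row does not reach is not made up. A row lasts 1/10 s, in which the tool goes at most 50 mm and 8.59 degrees, less where a joint would pass 70% of its speed; a pose out of reach is approached as far as the arm can. A call with a gripper value outside its range is refused whole. "jaw" is the finger opening in cm, from 0 to 8.76, set as the call begins (left out, the last holds). The fingers move at their own pace and stop on an object; the grip force is fixed at half the most. Time passes only in rows, so rows that do not move let the fingers close. It gives the time, the measured TCP pose, the force and the opening at its end, in the units of the state.
- get_obs(): the state, without advancing time (a new reading comes with each control period).
- snapshot(name): name is "side" or "top" or "wrist"; returns (picture, depth): 384x512x3 uint8, red, green, blue; 384x512 float32, m along the optical axis (not along the pixel's ray), 0 where there is no reading.
- calibration(name): a dict with "mtx" (3x3 intrinsics, pixels), "k1" (the pictures are not rectified: a ray, as slopes to the right and down, at radius r is drawn at 1 + k1 r^2 times it, then the intrinsics apply), "T" (4x4, takes a point from camera to world coordinates); the wrist camera has in their place "tool_from_camera" (4x4, takes a point from camera to tool coordinates, whose origin is the TCP and whose axes are the tool frame's). Camera axes: x right, y up, looking along -z (the intrinsics and any distortion apply to the point x, -y, -z); pixel columns grow to the right and rows downward; lengths in m; the calibration is good to about 2 mm. A picture is of the moment at which its call begins: read the wrist's pose just before it. calibration takes no time and is no camera call.
- close_job(): hands the job in, once; it reports no verdict.
The state is a dict: "clock": time; "joint_pos": joint angles; "qvel": joint speeds; "tau": joint torques, N m; "tool_pos": TCP position; "orientation": TCP orientation; "force": force on the tool from outside, world axes, zero at the start; "moment": the same for the moment, N m; "opening": finger opening in m.
Only numpy, scipy, OpenCV 4.12 (cv2) and the standard library are available. Lean on these libraries where they do the work, as an engineer would, in place of code of your own. Each camera call takes 0.05 s, during which the arm holds its last target. There are 200 camera calls.

## Working session

There is one attempt and no reset: what is moved stays moved. The work goes in short steps, Python scripts to look and compute and a tool call to move; the robot and the scene stay as the last step left them, time stands still between calls to the robot, and variables do not carry over. Pictures are saved under pics/ and viewed, about 8 in all and at most 12, crops included, and the job is handed in when it is done.

Besides the shell and the picture viewer there is one more tool, called after ">>>" as name(argument=value, ...) on one line, values as JSON. move_arm: Moves the arm, as the interface text tells. Its arguments: {"type":"object","properties":{"commands":{"type":"array"},"jaw":{"type":"number"}},"required":["commands"]}

```bash
mkdir -p pics
cat > h.py <<'E'
import numpy as np, cv2, json
from scipy.spatial.transform import Rotation as R
from plant import get_obs, snapshot, calibration, close_job, ctrl
def cam(name,obs=None):
    c=calibration(name)
    if 'T' in c: return c,np.array(c['T'])
    T=np.eye(4);T[:3,:3]=R.from_euler('xyz',obs['orientation'],degrees=True).as_matrix();T[:3,3]=obs['tool_pos']
    return c,T@np.array(c['tool_from_camera'])
def rays(c,uv):
    m=np.array(c['mtx'],float);uv=np.atleast_2d(uv).astype(float)
    d=(uv-[m[0,2],m[1,2]])/[m[0,0],m[1,1]];s=d.copy()
    for _ in range(20): s=d/(1+c['k1']*(s**2).sum(1,keepdims=True))
    return np.c_[s[:,0],-s[:,1],-np.ones(len(s))]
def atdepth(c,T,uv,z): return (rays(c,uv)*np.reshape(z,(-1,1)))@T[:3,:3].T+T[:3,3]
def atz(c,T,uv,h):
    r=rays(c,uv)@T[:3,:3].T; return T[:3,3]+r*((h-T[2,3])/r[:,2:3])
E
python3 - <<'E'
from h import *
o=get_obs();print({k:np.round(v,3).tolist() for k,v in o.items()})
for n in ['top','side']:
    p,d=snapshot(n);cv2.imwrite(f'pics/{n}0.png',p[:,:,::-1]);np.save(f'pics/{n}d.npy',d)
    print(n,np.round(calibration(n)['T'],3).tolist())
E
```

```text
{'clock': 0.0, 'joint_pos': [-48.638, 20.592, 0.633, -0.022, -70.135, -16.509], 'qvel': [0.093, -0.014, 0.058, -0.069, 0.0, -0.114], 'tau': [-0.004, -58.272, 29.306, 6.997, 0.007, -0.0], 'tool_pos': [0.284, -0.612, 0.226], 'orientation': [4.128, 89.905, 118.974], 'force': [-0.031, 0.052, 0.059], 'moment': [0.037, 0.064, 0.051], 'opening': 0.088}
top [[0.002, 0.982, -0.19, 0.401], [-1.0, 0.002, 0.003, -0.003], [0.004, 0.19, 0.982, 1.363], [0.0, 0.0, 0.0, 1.0]]
side [[-0.908, 0.275, -0.317, 0.264], [-0.419, -0.621, 0.662, 0.772], [-0.015, 0.734, 0.679, 0.899], [0.0, 0.0, 0.0, 1.0]]
```

View pics/top0.png

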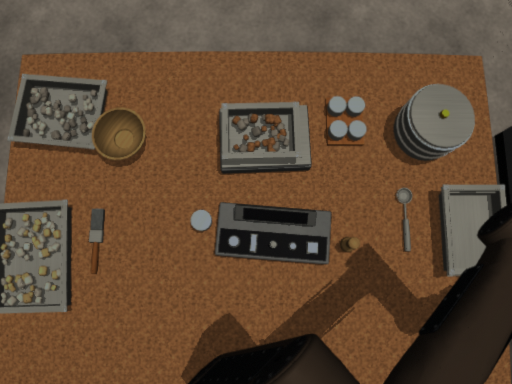

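View pics/side0.png

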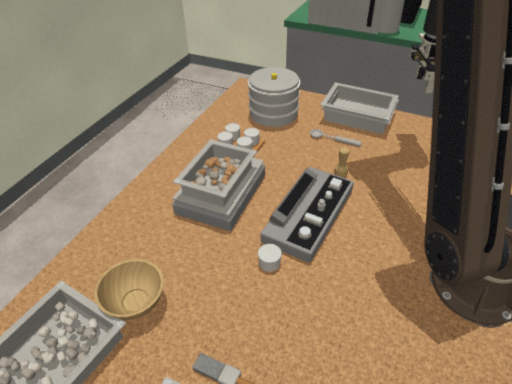

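The top view shows, from left to right, the large round key (234,241), the bar (253,243), the weight and small round key (273,244 and 293,246, order not yet clear), and the square key (313,247). The tin is at (201,220) and the pestle at (350,244). Next I'll measure these and crop in.

Run:
```python
from h import *
c,T=cam('top');p=cv2.imread('pics/top0.png');d=np.load('pics/topd.npy')
x0,y0,w,h=210,195,130,75
cv2.imwrite('pics/crop.png',cv2.resize(p[y0:y0+h,x0:x0+w],None,fx=6,fy=6,interpolation=cv2.INTER_CUBIC))
g=(cv2.cvtColor(p,cv2.COLOR_BGR2GRAY)>130).astype(np.uint8);g[:228]=0;g[258:]=0;g[:,:222]=0;g[:,325:]=0
n,l,s,ce=cv2.connectedComponentsWithStats(g)
for i in range(1,n):
    if s[i,4]<8: continue
    z=np.median(d[l==i]);a=atdepth(c,T,ce[i],z)[0];b=atz(c,T,ce[i],.063)[0]
    print(ce[i].round(1),s[i].tolist(),a.round(4),b.round(4))
```

```text
[253.3 242. ] [251, 235, 5, 15, 57] [ 0.4687 -0.0038  0.0631] [ 0.4687 -0.0038  0.063 ]
[233.4 240.6] [230, 237, 8, 8, 54] [0.4725 0.0544 0.0636] [0.4726 0.0544 0.063 ]
[312.1 247. ] [308, 243, 9, 9, 79] [ 0.4541 -0.1762  0.0628] [ 0.4541 -0.1761  0.063 ]
[292.7 245.5] [291, 244, 4, 4, 14] [ 0.4585 -0.1193  0.0632] [ 0.4586 -0.1193  0.063 ]
```

View pics/crop.png

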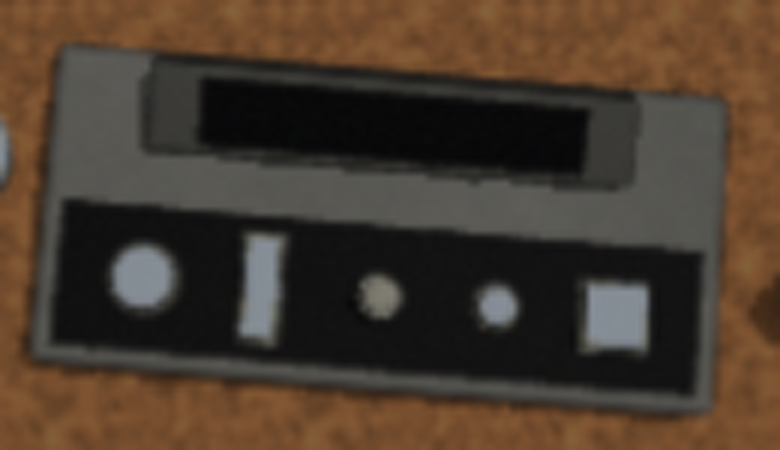

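Order confirmed: large round, bar, weight, small round, square, with a pitch of 57.8 mm and tops at z = 0.063. All of that fits the given sizes. Now I'll work out the approach.

```bash
cat >> h.py <<'E'
YAW=np.deg2rad(-4.56); TX=np.array([np.cos(YAW),np.sin(YAW),0]); BAR=np.array([.4687,-.0038,.063]); SQ=np.array([.4541,-.1762,.063])
def plan(target):
    o=get_obs();M=R.from_euler('xyz',o['orientation'],degrees=True).as_matrix()
    print('pos',np.round(o['tool_pos'],4),'j',np.round(o['joint_pos'],1),'f',np.round(o['force'],2),'open',o['opening'],'t',o['clock'])
    print('axes x,y,z:',M.T.round(3).tolist())
    t=M.T@TX; a=np.arctan2(-t[1],t[2])
    print('spin for z//TX',a,'or',(a+np.pi)%(2*np.pi)-np.pi if a<0 else a-np.pi)
    print('shift cm tool axes',(M.T@(np.array(target)-o['tool_pos'])*100).round(2),'after spin',(R.from_euler('x',a).as_matrix().T@M.T@(np.array(target)-o['tool_pos'])*100).round(2))
E
python3 - <<'E'
from h import *
plan([.4687,-.0038,.2]);print(np.round(calibration('wrist')['tool_from_camera'],3))
c,T=cam('top');print(atz(c,T,[[265,170],[310,168]],.13),atz(c,T,[[350,242]],.1))
E
```

```text
pos [ 0.2835 -0.6121  0.2257] j [-48.6  20.6   0.6  -0.  -70.1 -16.5] f [ 0.   -0.26  0.31] open 0.0876550387762612 t 0.1
axes x,y,z: [[-0.001, 0.001, -1.0], [-0.907, -0.42, 0.0], [-0.42, 0.907, 0.001]]
spin for z//TX 2.0840765597522966 or -1.0575160938374966
shift cm tool axes [  2.64 -42.37  47.41] after spin [ 2.64 62.11 13.63]
[[-0.001  0.285 -0.959 -0.158]
 [-0.     0.959  0.285  0.077]
 [ 1.     0.    -0.    -0.001]
 [ 0.     0.     0.     1.   ]]
[[ 0.66976298 -0.03686227  0.13      ]
 [ 0.67601115 -0.16600191  0.13      ]] [[ 0.46642214 -0.28044063  0.1       ]]
```

>>> move_arm(commands=[[[0.1,-1.65,1.96,0],[0.1,-2.65,2.96,0],[0.1,-2.65,2.96,0],[0.1,-2.65,2.96,0],[0.1,-2.65,2.96,0],[0.1,-2.65,2.96,0],[0.1,-2.65,2.96,0],[0.1,-2.65,2.96,0]]], jaw=0)

```text
clock: 0.9
tool_pos: [0.3716, -0.3201, 0.2183]
orientation: [15.9, 90.0, 130.8]
force: [0.9, 0.6, -0.3]
opening: 0.0287
```

>>> move_arm(commands=[[[0.1,-2.65,2.96,0],[0.1,-2.65,2.96,0],[0.1,-2.65,2.96,0],[0.1,-2.65,2.96,0],[0.1,-2.65,2.96,0],[0.1,-2.65,2.96,0],[0.1,-2.65,2.96,0],[0.1,-2.65,2.96,0]]])

```text
clock: 1.7
tool_pos: [0.4644, -0.0161, 0.2105]
orientation: [-58.8, 90.0, 56.0]
force: [-0.7, -0.6, 0.0]
opening: 0.0005
```

>>> move_arm(commands=[[[0,-1,1,0],[0,0,0,-0.14],[0,0,0,-0.14],[0,0,0,-0.14],[0,0,0,-0.14],[0,0,0,-0.14],[0,0,0,-0.14],[0,0,0,-0.14]]])

```text
clock: 2.5
tool_pos: [0.469, -0.0049, 0.2103]
orientation: [21.4, 90.0, -167.3]
force: [0.4, 0.1, -0.4]
opening: 0.0005
```

Run:
```python
from h import *
plan([.4687,-.0038,.2])
o=get_obs();p,d=snapshot('wrist');cv2.imwrite('pics/w1.png',p[:,:,::-1]);np.save('pics/w1d.npy',d);json.dump({k:np.array(o[k]).tolist() for k in('tool_pos','orientation')},open('w1.json','w'))
```

```text
pos [ 0.469  -0.0049  0.2103] j [ 23.5   1.5 -25.7  -0.  -62.9 -32.2] f [ 0.4  0.1 -0.4] open 0.0004877500089353384 t 2.5
axes x,y,z: [[-0.001, -0.0, -1.0], [-0.151, -0.989, 0.0], [-0.989, 0.151, 0.001]]
spin for z//TX 3.069645464668339 or -0.07194718892145424
shift cm tool axes [ 1.03 -0.1   0.05] after spin [ 1.03  0.1  -0.04]
```

View pics/w1.png

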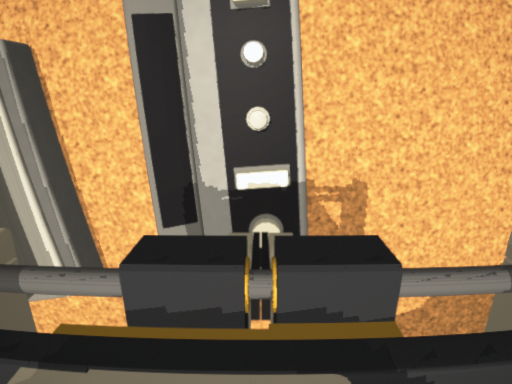

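The wrist view shows the bar at (262,180), the weight at (258,119), the small round key at (253,53) and the large round key partly hidden at (265,228). I'll measure the bar from this view as a cross-check.

Run:
```python
from h import *
o=json.load(open('w1.json'));c,T=cam('wrist',o);p=cv2.imread('pics/w1.png');d=np.load('pics/w1d.npy')
g=(cv2.cvtColor(p,cv2.COLOR_BGR2GRAY)>215).astype(np.uint8);g[:35]=0;g[215:]=0;g[:,:228]=0;g[:,293:]=0
n,l,s,ce=cv2.connectedComponentsWithStats(g)
for i in range(1,n):
    if s[i,4]<100: continue
    z=np.median(d[l==i]);print(ce[i].round(1),s[i].tolist(),atdepth(c,T,ce[i],z)[0].round(4),atz(c,T,ce[i],.063)[0].round(4))
```

```text
[252.8  51.4] [243, 42, 20, 20, 307] [ 0.4583 -0.1215  0.063 ] [ 0.4583 -0.1215  0.063 ]
[256.7 117.4] [247, 107, 21, 21, 317] [ 0.4634 -0.0653  0.0776] [ 0.4637 -0.0645  0.063 ]
[261.9 178.9] [236, 170, 52, 19, 787] [ 0.4677 -0.0068  0.0633] [ 0.4677 -0.0067  0.063 ]
```

Both views agree within 3 mm, and the TCP is already over the bar (x 0.468, y -0.005). I'll descend to just above it.

>>> move_arm(commands=[[[1,0,0.05,-0.07],[3,0,0,0],[3,0,0,0],[3,0,0,0],[2,0,0,0],[1,0,0,0],[0.5,0,0,0],[0,0,0,0]]])

```text
clock: 3.35
tool_pos: [0.469, -0.0045, 0.0756]
orientation: [41.5, 90.0, -143.5]
force: [-0.0, -0.5, -0.2]
opening: 0.0006
```

Run:
```python
from h import *
plan([.4682,-.0053,.056])
p,d=snapshot('side');cv2.imwrite('pics/s1.png',cv2.resize(p[150:270,230:380,::-1],None,fx=5,fy=5,interpolation=cv2.INTER_CUBIC))
```

```text
pos [ 0.469  -0.0045  0.0756] j [ 23.6  10.5 -36.1   0.  -43.4 -28.6] f [-0.03 -0.48 -0.23] open 0.0005807600517453326 t 3.35
axes x,y,z: [[-0.0, -0.0, -1.0], [-0.088, -0.996, 0.0], [-0.996, 0.088, 0.0]]
spin for z//TX 3.1333074660365634 or -0.008285187553229711
shift cm tool axes [1.96 0.08 0.07] after spin [ 1.96 -0.08 -0.07]
```

View pics/s1.png

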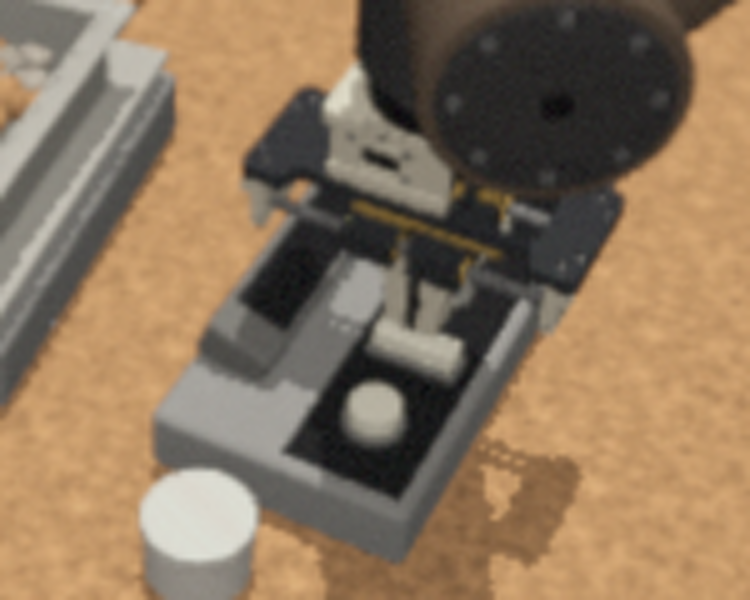

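The side crop shows the closed fingertips right above the bar (crop 415,340), with the large round key (375,410) clear. Now I'll press slowly to z of about 0.055.

>>> move_arm(commands=[[[0.6,0.05,0.05,0],[0.4,0,0,0],[0.4,0,0,0],[0.3,0,0,0],[0.3,0,0,0],[0.1,0,0,0],[0,0,0,0],[0,0,0,0]]])

```text
clock: 4.2
tool_pos: [0.4685, -0.0048, 0.0548]
orientation: [-165.9, 90.0, 9.2]
force: [-1.3, -0.4, 5.4]
opening: 0.0006
```

The force reads 5.4 N, which is about 8 mm of travel, as expected. Now release, rise, and cross to the square key.

>>> move_arm(commands=[[[-0.4,0,0,0],[-0.6,0,0,0],[-2,0,0,0],[-4,0,0,0],[-4,0,0,0],[0,2,0,0],[0,4,0,0],[0,4,0,0]]])

```text
clock: 5.0
tool_pos: [0.4592, -0.1051, 0.1653]
orientation: [-144.6, 89.9, 30.5]
force: [0.1, 0.3, -0.3]
opening: 0.0007
```

>>> move_arm(commands=[[[0,4,0,0],[0,2,0,0],[0,1.4,0,0],[0,0,0,0]]])

```text
clock: 5.4
tool_pos: [0.4524, -0.1796, 0.1645]
orientation: [-1.3, 89.9, 173.6]
force: [0.5, 0.9, 1.0]
opening: 0.0005
```

Run:
```python
from h import *
plan([.4538,-.1775,.055])
o=get_obs();c,T=cam('wrist',o);p,d=snapshot('wrist');cv2.imwrite('pics/w2.png',p[:,:,::-1])
p,d=snapshot('top');cv2.imwrite('pics/t2.png',cv2.resize(p[190:270,190:370,::-1],None,fx=4,fy=4))
```

```text
pos [ 0.4524 -0.1796  0.1645] j [  1.6   5.8 -27.6  -0.  -56.7  -6.7] f [0.48 0.89 0.95] open 0.0005033211025582767 t 5.4
axes x,y,z: [[-0.001, 0.0, -1.0], [-0.089, -0.996, -0.0], [-0.996, 0.089, 0.001]]
spin for z//TX 3.131662103111971 or -0.009930550477822209
shift cm tool axes [10.95 -0.22 -0.13] after spin [10.95  0.22  0.14]
```

View pics/w2.png

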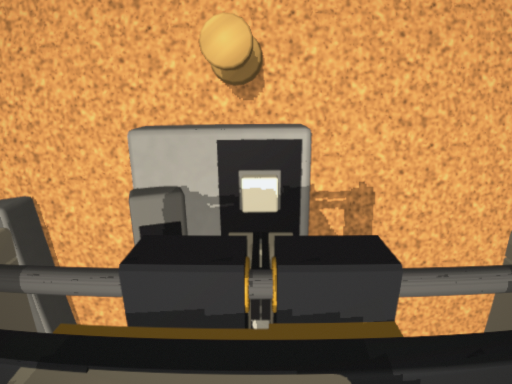

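The wrist view shows the square key at (260,195), centred on the jaw line, and the pestle well clear at (228,42). Next I'll descend to just above the key.

>>> move_arm(commands=[[[1,-0.1,-0.1,0],[3,-0.1,0,0],[3,0,0,0],[1.4,0,0,0],[0.5,0,0,0],[0,0,0,0]]])

```text
clock: 6.1
tool_pos: [0.454, -0.1757, 0.0748]
orientation: [6.7, 89.9, -178.2]
force: [-0.6, 0.1, 0.8]
opening: 0.0003
```

Run:
```python
from h import *
plan([.4538,-.1775,.055])
```

```text
pos [ 0.454  -0.1757  0.0748] j [  2.   12.2 -33.9  -0.  -44.   -7. ] f [-0.64  0.12  0.79] open 0.00030129037595926335 t 6.1
axes x,y,z: [[-0.002, -0.0, -1.0], [-0.086, -0.996, 0.0], [-0.996, 0.086, 0.002]]
spin for z//TX 3.1352384754679448 or -0.006354178121848353
shift cm tool axes [1.98 0.18 0.01] after spin [ 1.98 -0.18 -0.01]
```

>>> move_arm(commands=[[[0.5,0.15,0,0],[0.4,0,0,0],[0.4,0,0,0],[0.3,0,0,0],[0.3,0,0,0],[0.1,0,0,0],[0,0,0,0],[0,0,0,0]]])

```text
clock: 6.9
tool_pos: [0.4547, -0.1778, 0.0559]
orientation: [178.9, 90.0, -6.0]
force: [-0.1, 1.3, 4.6]
opening: 0.0007
```

>>> move_arm(commands=[[[0.1,0,0,0],[0,0,0,0],[0,0,0,0]]])

```text
clock: 7.2
tool_pos: [0.4547, -0.1779, 0.0549]
orientation: [178.4, 90.0, -6.5]
force: [-0.2, 2.0, 5.1]
opening: 0.0005
```

>>> move_arm(commands=[[[-0.4,0,0,0],[-0.6,0,0,0],[-2,0,0,0],[-4,0,0,0],[-4,0,0,0],[-4,0,0,0],[-2,0,0,0],[0,0,0,0]]])

```text
clock: 8.0
tool_pos: [0.4551, -0.1781, 0.2279]
orientation: [-179.3, 89.7, -4.3]
force: [-0.2, -0.4, -0.0]
opening: 0.0004
```

Run:
```python
from h import *
plan([.4538,-.1775,.2])
p,d=snapshot('side');cv2.imwrite('pics/s3.png',p[:,:,::-1])
p0=cv2.imread('pics/side0.png');d0=np.load('pics/sided.npy')
c,T=cam('side')
for n,uv in dict(round=(305,233),bar=(314,219),weight=(322,205),small=(329,195),sq=(336,184),tin=(270,254),pestle=(343,155)).items():
    u,v=uv;print(n,d0[v,u].round(4),d[v,u].round(4))
```

```text
pos [ 0.4551 -0.1781  0.2279] j [  1.8   2.5 -22.2   0.  -65.   -6.8] f [-0.16 -0.36 -0.03] open 0.0004272492599276716 t 8.0
axes x,y,z: [[0.005, -0.0, -1.0], [-0.087, -0.996, -0.0], [-0.996, 0.087, -0.005]]
spin for z//TX 3.134262448110764 or -0.007330205479028962
shift cm tool axes [ 2.79 -0.04  0.15] after spin [ 2.79  0.04 -0.15]
round 1.1033 1.1007
bar 1.1421 1.1425
weight 1.1764 1.1734
small 1.219 1.2196
sq 1.251 1.2502
tin 1.0714 1.0733
pestle 1.304 1.3037
```

View pics/s3.png

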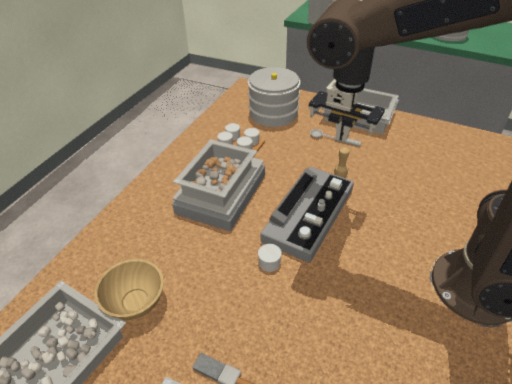

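The side view shows all the keys up and the weight standing at (322,205). The tin, pestle and pan are unchanged, and the arm is well clear. I'll hand the job in.

```bash
python3 -c "
from h import *
print(close_job())"
```

```text
the job is handed in; nothing more can be done
None
```

I pressed the bar key and then the square key with closed fingertips, let each come back up, withdrew, and handed the job in at about 8 s. The hand-in gives no verdict.

- **Presses:** the bar key took 5.4 N and went down about 8 mm. The square key took 5.1 N and went down about 8 mm. Both depths come from the measured tool height against the 0.063 m key tops.
- **Final check:** the last side picture shows all four keys up, with depths at the keys, weight, tin and pestle within 3 mm of the start. The weight, tin, pestle and pan look where they were. The fingertips are at z = 0.228 m, touching nothing, and the force is about 0. I checked the spoon and brush only by eye in that picture.
- **Disagreement:** the top and wrist cameras differed by about 3 mm in y on the bar key, so I aimed at the midpoint.

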